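Fill the drying tray and slide it under the ware shelf

ROBOT

A 6-joint arm with a two-finger parallel gripper is mounted at the origin on the work surface. World frame = base frame: x ahead of the robot, y to its left, z up, the work surface at z = 0. Lengths are in m, angles in rad, forces in N, time in s.
With the tool pointing down it reaches from about 0.275 to 0.825 m from the base axis. Payload 4.9 kg.
Tool frame: the origin (TCP) lies midway between the tips of the shut fingers; the grasp point (between the pads) lies 19 mm behind it (bot.grip_depth is the distance from the TCP to the grasp point, in m); z points along the fingers, y is the line along which they close (so a half turn about z gives the same grasp; the last joint's range is limited). The gripper opens to 85 mm and grips with 20 to 120 N. Pads are 22 mm wide; open, the fingers measure 114 mm over their backs; the gripper's body (76 mm by 85 mm) begins 54 mm behind the grasp point. The pads swing forward as they close: fully open they stand 13 mm farther back than shut.
Start: joints at [-1.404, 0.326, -0.193, 1.052, 0, 1.437], TCP at [0.163, -0.525, 0.231] pointing down, gripper open.
Joint ranges: [-2.65, 2.65], [-0.97, 1.79], [-1.3, 1.35], [-1.93, 2.1], [-1.47, 1.37], [-3.14, 3.14]. Speed limits (rad/s): [2.57, 2.57, 3.14, 3.14, 3.14, 3.14].

INTERFACE

Orientations are given as a unit quaternion [w, x, y, z].
In Python, from cell import bot gives the robot as it stands. Calls block until the motion is done:
- bot.move_pose(position, orientation): joint-space move of the TCP to a pose.
- bot.move_linear(position, speed=0.15, rotation=None, until_force=None): straight line of the TCP; rotation=None keeps the orientation; speed is the mean speed in m/s. With until_force (N) it stops when the force on the tool has changed by that much, and returns True; else False.
- bot.goto_joints(angles): joint-space move.
- bot.set_gripper(opening, grasp_force=None): opening from 0.0 (shut) to 1.0 (fully open); grasp_force is the grip in N (None keeps the last); returns when the fingers have stopped.
- bot.wait(seconds).
- bot.solve_ik(position, orientation): joint angles nearest the present ones, or None.
- bot.camera(name): name is "scene" or "top" or "wrist"; returns the picture (400x640x3 uint8, red, green, blue); there is no depth.
- bot.calibration(name): a dict with "mtx" (3x3 intrinsics, pixels), "k1" (the pictures are not rectified: a ray, as slopes to the right and down, at radius r is drawn at 1 + k1 r^2 times it, then the intrinsics apply), "extrinsics" (4x4, takes a point from world to camera coordinates); the wrist camera has in their place "hand_eye" (4x4, takes a point from camera to tool coordinates, whose origin is the TCP and whose axes are the flange's). Camera axes: x right, y down, z forward; pixel columns grow to the right and rows downward; lengths in m; the calibration is good to about 2 mm. A picture is of the moment at which its call begins: read the wrist's pose just before it. calibration takes no time and is no camera call.
A pose or a line that the arm cannot do raises bot.PlanningError and nothing moves.
- bot.close_job(): hands the job in; it is judged then, once.
Trained networks look in the newest picture that a camera, given by its name, has taken for a name from the list of things; names that differ only in an ending like _2 or _b are one class to them, and where a whole thing is asked for, a point or a joint stands for the part that bears it (a point fixed in the world has none). Each returns a list of dicts, best first, with "confidence" (0 to 1); they miss things now and then, are a little off and sometimes report something else, mostly with a low value. They report only what shows in the picture. A call takes as long as a camera call.
- bot.search_frame(camera, thing): "bbox" ([left, top, width, height] in pixels, round what is visible of it).
Readings, each from a call of its own:
- bot.read_clock(): time.
- bot.read_joint_positions(): joint angles.
- bot.read_joint_vel(): joint speeds.
- bot.read_joint_efforts(): joint torques, N m.
- bot.read_position(): TCP position.
- bot.read_tool_rot(): TCP orientation.
- bot.read_ft_force(): force on the tool from outside, world axes, zero at the start.
- bot.read_moment(): the same for the moment, N m.
- bot.read_gripper_width(): opening from 0.0 (shut) to 1.0 (fully open).
- bot.read_finger_force(): force on a finger pad.
Only numpy, scipy, OpenCV 4.12 (cv2) and the standard library are available. Lean on these libraries where they do the work, as an engineer would, in place of code of your own. Each camera call takes 0.05 s, during which the arm holds its last target. There are 200 camera calls.

TASK

Stand the last cup, the one left out on the bench, upright on the empty round plaster bat in the drying tray. Then slide the tray along the bench, without lifting it, straight in under the middle of the low ware shelf until it is square and bears lightly, with a few newtons, on the soft-faced stop hidden at the back; feel for the stop and do not ram it. Keep the cups clear of the shelf's underside, do not upset them, leave the other things on the bench alone, and let go with the tray still touching the stop.

Things in the scene. Friction and masses are not known exactly. Their poses are not given: they have to be found in the camera images.
- rack: Fixed low bench-top ware shelf of slate-grey slotted steel angle, 200 deep (x), 380 wide (y), chipboard shelf; corner posts 30 x 30, 125 high, 320 apart at the front. Plywood back and half ends. Origin on the bench under its middle; its own +x points into the shelf, its open front looks along -x. Stock up to 155 high stands on the shelf, over 105 behind its front edge.
- shelf_edge (a point): Middle of the lower front edge of the shelf board: x = -97 mm, y = 0 in the rack's frame, on the underside, 80 mm above the bench (the board is 18 thick, its top 98 above the bench). Its axes are the rack's. A filled tray's highest cup, on the bat, stands 68 mm high.
- stop_zone (a point): Point 10 mm above the bench, under the shelf edge. A rubber-faced stop bar, 220 wide along the rack's y, 8 to 28 above the bench, lies hidden under the shelf; bolted in slots, its face is anywhere from 92 to 132 mm farther in (rack x = -5 to +35 mm), not reported: feel for it. The rubber gives about 2.5 N per mm, 6 mm at most, then it is hard. Rack axes.
- tray: Loose plywood tray, 170 long (x), 250 wide (y), about 0.4 kg, 0.8 filled. Origin mid underside; its +x points to the end that goes in first, roughly as the rack's +x. Floor 6 thick; walls 10 thick, 22 high, front wall (-x) 36 high with a wooden knob. Three cup places in a row at x = +12, y = -75, 0, +75. Starts in front of the shelf, wholly outside, somewhat turned. Slides with 6 to 10 N.
- knob (a point): Middle of the tray's knob: a plain wooden cylinder 28 in diameter, 32 long, its axis along the tray's x; centre 21 above the bench, 106 mm from the tray's origin towards -x and 21 mm in front of the front wall's outer face. Can be pinched from above across the tray's y. Its axes are the tray's.
- cup: The last cup, standing alone on the bench: unglazed off-white cup without handle, 55 high, 56 wide at the rim, 51 wide at 18 mm height, narrowing to a 36 foot, wall 4; 0.11 kg. Origin at the middle of its foot, z up.
- bat: Round flat plaster disc, 69 in diameter, 7 thick, lying loose on the tray floor in one of the three places (which one changes); the last cup goes on its middle. Origin at the middle of its underside, 6 mm above the bench; its top is 13 mm above the bench.
- cup_a: A cup like the last one, standing already on the tray floor in another of the three places. Origin at the middle of its foot.
- cup_b: A cup like the last one, standing already on the tray floor in the remaining place. Origin at the middle of its foot.
- bowl: Bystander: big unglazed off-white bowl, 124 wide, 62 high, beyond the tray. Origin at the middle of its foot.
- jar: Bystander: white screw jar with a black cap, 64 wide, 85 high, beside the shelf's front. Origin at the middle of its underside.
- brush: Bystander: wooden brush about 160 long, lying along its x near the last cup, about 12 high. Origin on the bench under its middle.
- rib: Bystander: dark round wooden throwing rib, 70 across, 8 thick, lying on the bench. Origin at the middle of its underside.
- tiles: Bystander: stack of four red clay tiles, 75 square, 27 high. Origin at the middle of its underside.

How it is judged:
By the outcome, as a careful person would: the job done as asked, in the order asked, and still so for the second after the job is handed in, with the robot touching nothing.
It also fails if it takes over 72 s, if anything falls off the work surface, if the arm or the gripper's body presses on something with over 40 N, if the wrist force passes 120 N, or if a joint passes its speed limit or range.

## Working session

There is one attempt and no reset: what is moved stays moved. The work goes in short steps, each a Python script; the robot and the scene stay as the last script left them, time stands still between calls to the robot, and variables do not carry over. Pictures are saved under pics/ and viewed, at most 10 in all, crops included, and the job is handed in when it is done.

```bash
ls; mkdir -p pics; cat > h.py <<'E'
import numpy as np, cv2
from cell import bot
def save(cam,name):
    im=bot.camera(cam); cv2.imwrite('pics/%s.png'%name,im[:,:,::-1]); return im
def ray(cal,uv,T=None):
    # returns origin, dir in world ; T: cam->world
    K=cal['mtx']; k=cal['k1']
    d=np.array([(uv[0]-K[0][2])/K[0][0],(uv[1]-K[1][2])/K[1][1]]); s=d.copy()
    for _ in range(30): s=d/(1+k*(s@s))
    if T is None: T=np.linalg.inv(np.array(cal['extrinsics']))
    return T[:3,3],T[:3,:3]@np.array([s[0],s[1],1])
def at(cal,uv,z,T=None):
    o,d=ray(cal,uv,T); return o+d*(z-o[2])/d[2]
def proj(cal,P,T=None):
    E=np.array(cal['extrinsics']) if T is None else np.linalg.inv(T)
    p=E[:3,:3]@np.array(P)+E[:3,3]; s=p[:2]/p[2]; s=s*(1+cal['k1']*(s@s)); K=cal['mtx']
    return np.array([K[0][0]*s[0]+K[0][2],K[1][1]*s[1]+K[1][2]])
E
python3 - <<'E'
from h import *
for c in ['top','scene']:
    save(c,c+'0'); cal=bot.calibration(c); print(c,cal['mtx'],cal['k1'],np.linalg.inv(np.array(cal['extrinsics'])).round(3))
    for t in ['rack','tray','knob','cup','bat','bowl','jar','brush','rib','tiles']:
        for r in bot.search_frame(c,t)[:4]: print(t,np.round(r['bbox'],1),round(r['confidence'],2))
print(bot.calibration('wrist'), bot.read_tool_rot(), bot.read_clock())
E
```

```text
pics
top [[395.01126411   0.         322.65066583]
 [  0.         395.01126411 200.95210378]
 [  0.           0.           1.        ]] 0.0011023420716634465 [[-7.000e-03 -9.800e-01  1.990e-01  3.390e-01]
 [-1.000e+00  6.000e-03 -2.000e-03 -1.160e-01]
 [ 1.000e-03 -1.990e-01 -9.800e-01  1.183e+00]
 [ 0.000e+00  0.000e+00  0.000e+00  1.000e+00]]
tray [254.  179.5  74.2  88.2] 0.9
knob [252.1 179.1  77.6  92.3] 0.92
cup [268.4 235.1  21.2  20.6] 0.81
cup [398.2 225.4  19.2  16.6] 0.74
cup [273.7 185.8  22.   18.9] 0.51
bat [270.3 214.1  21.6  18.9] 0.65
bat [249.7 181.9  80.3  86.8] 0.61
bowl [328.3 119.6  42.5  44. ] 0.6
jar [244.5 134.4  21.7  22.9] 0.59
brush [432.7 201.2  24.1  53. ] 0.85
rib [360.7 175.8  24.9  21.8] 0.55
rib [434.8 200.9  22.1  49. ] 0.18
tiles [402.2 159.1  21.4  26.3] 0.64
scene [[381.34033538   0.         315.80548724]
 [  0.         381.34033538 200.22688624]
 [  0.           0.           1.        ]] -0.06225195005281606 [[ 0.619  0.403 -0.674  1.26 ]
 [ 0.785 -0.325  0.528 -0.626]
 [-0.006 -0.856 -0.517  0.6  ]
 [ 0.     0.     0.     1.   ]]
rack [328.3 12
[... 399 characters left out ...]
  37.2] 0.73
rib [258.3 247.3  26.9  23.9] 0.66
tiles [206.8 268.6  44.7  41.6] 0.84
{'mtx': array([[327.03965557,   0.        , 321.7291333 ],
       [  0.        , 327.03965557, 192.88261602],
       [  0.        ,   0.        ,   1.        ]]), 'k1': -0.047284612124581404, 'hand_eye': array([[-6.33084770e-04, -9.60754327e-01, -2.77399931e-01,
         7.13318780e-02],
       [ 9.99999525e-01, -4.02833578e-04, -8.87023890e-04,
        -5.10873193e-05],
       [ 7.40466035e-04, -2.77400361e-01,  9.60754127e-01,
        -1.42708422e-01],
       [ 0.00000000e+00,  0.00000000e+00,  0.00000000e+00,
         1.00000000e+00]])} [ 1.22651856e-05  9.88715161e-01  1.49807646e-01 -7.44490680e-06] 1.1
```

View pics/top0.png

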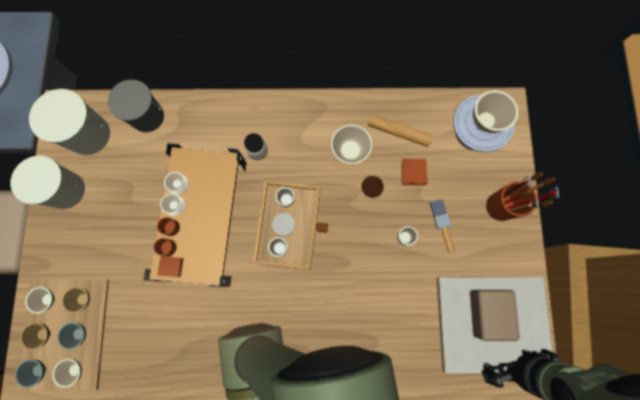

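View pics/scene0.png

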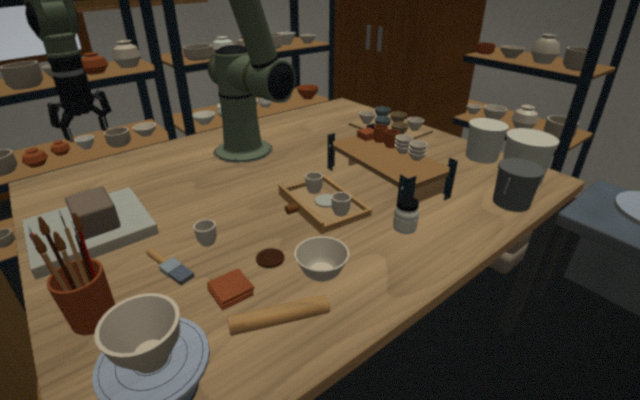

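Rack opens towards world −y, at the left of the top view. The tray, at about (285,225), has its middle place holding the bat and its knob at (322,227). The last cup is at (407,236), with the brush to its right at (440,215).

```bash
python3 - <<'E'
from h import *
from scipy.spatial.transform import Rotation as R
cal=bot.calibration('top')
for n,uv,z in [('cup',(407.8,235.5),.055),('shelf fl',(239,151),.098),('shelf fr',(225,285),.098),('tray c1',(266,181),.022),('c2',(254,262),.022),('c3 front',(319.5,187),.036),('c4',(309.5,268),.036),('knob',(322,227.5),.021),('bat',(283,223.5),.013),('brush',(434,204),.01),('brush',(450,250),.01)]:
    print(n,at(cal,uv,z).round(3))
# reachability
def q(ax_deg): # tool down, tool y along world angle ax
    a=np.radians(ax_deg); y=np.array([np.cos(a),np.sin(a),0]); z=np.array([0,0,-1.]); x=np.cross(y,z)
    r=R.from_matrix(np.array([x,y,z]).T).as_quat(); return r[[3,0,1,2]],x
for p in [(.235,-.363,.3),(.27,.0,.2),(.28,-.12,.05),(.28,.08,.021)]:
  for a in (0,90,180,-90):
    qq,x=q(a); s=bot.solve_ik(list(p),list(qq)); print(p,a,x.round(1),None if s is None else np.round(s,2))
E
```

```text
cup [ 0.466 -0.361  0.055]
shelf fl [0.708 0.121 0.098]
shelf fr [0.331 0.146 0.098]
tray c1 [0.638 0.053 0.022]
c2 [0.396 0.082 0.022]
c3 front [ 0.615 -0.109  0.036]
c4 [ 0.377 -0.079  0.036]
knob [ 0.495 -0.116  0.021]
bat [0.509 0.001 0.013]
brush [ 0.566 -0.455  0.01 ]
brush [ 0.427 -0.494  0.01 ]
(0.235, -0.363, 0.3) 0 [-0.  1.  0.] [-1.17  0.06 -0.34  1.16  0.    0.4 ]
(0.235, -0.363, 0.3) 90 [-1.  0.  0.] [-1.17  0.06 -0.34  1.16  0.   -1.17]
(0.235, -0.363, 0.3) 180 [-0. -1. -0.] [-1.17  0.06 -0.34  1.16  0.   -2.74]
(0.235, -0.363, 0.3) -90 [1. 0. 0.] [-1.17  0.06 -0.34  1.16  0.    1.97]
(0.27, 0.0, 0.2) 0 [-0.  1.  0.] [-0.28 -0.19 -0.84  0.92  0.    1.29]
(0.27, 0.0, 0.2) 90 [-1.  0.  0.] [-0.28 -0.19 -0.84  0.92  0.   -0.28]
(0.27, 0.0, 0.2) 180 [-0. -1. -0.] [-0.28 -0.19 -0.84  0.92  0.   -1.85]
(0.27, 0.0, 0.2) -90 [1. 0. 0.] [-0.28 -0.19 -0.84  0.92  0.    2.87]
(0.28, -0.12, 0.05) 0 [-0.  1.  0.] [-0.65  0.15 -1.02  0.4   0.    0.92]
(0.28, -0.12, 0.05) 90 [-1.  0.  0.] [-0.65  0.15 -1.02  0.4   0.   -0.65]
(0.28, -0.12, 0.05) 180 [-0. -1. -0.] [-0.65  0.15 -1.02  0.4   0.   -2.22]
(0.28, -0.12, 0.05) -90 [1. 0. 0.] [-0.65  0.15 -1.02  0.4   0.    2.49]
(0.28, 0.08, 0.021) 0 [-0.  1.  0.] [ 0.02  0.21 -1.09  0.28  0.    1.59]
(0.28, 0.08, 0.021) 90 [-1.  0.  0.] [ 0.02  0.21 -1.09  0.28  0.    0.02]
(0.28, 0.08, 0.021) 180 [-0. -1. -0.] [ 0.02  0.21 -1.09  0.28  0.   -1.55]
(0.28, 0.08, 0.021) -90 [1. 0. 0.] [ 0.02  0.21 -1.09  0.28  0.   -3.12]
```

```bash
cat >> h.py <<'E'
from scipy.spatial.transform import Rotation as R
def q(deg):
    a=np.radians(deg); y=np.array([np.cos(a),np.sin(a),0]); z=np.array([0,0,-1.]); x=np.cross(y,z)
    return list(R.from_matrix(np.array([x,y,z]).T).as_quat()[[3,0,1,2]])
def wT():
    w=np.array(bot.read_tool_rot()); T=np.eye(4); T[:3,:3]=R.from_quat(w[[1,2,3,0]]).as_matrix(); T[:3,3]=bot.read_position()
    return T@np.array(bot.calibration('wrist')['hand_eye'])
E
python3 - <<'E'
from h import *
cal=bot.calibration('wrist')
bot.move_pose([.5,-.02,.32],q(180)); bot.wait(.2)
T=wT(); np.save('T1.npy',T); save('wrist','w1')
for t in ['cup','bat','knob','tray','rack']:
    for r in bot.search_frame('wrist',t)[:5]:
        b=r['bbox']; c=(b[0]+b[2]/2,b[1]+b[3]/2); print(t,np.round(b,1),round(r['confidence'],2),at(cal,c,.02,T).round(3))
bot.move_pose([.466,-.361,.22],q(83)); bot.wait(.2)
T=wT(); np.save('T2.npy',T); save('wrist','w2')
for t in ['cup','brush']:
    for r in bot.search_frame('wrist',t)[:5]:
        b=r['bbox']; c=(b[0]+b[2]/2,b[1]+b[3]/2); print(t,np.round(b,1),round(r['confidence'],2),at(cal,c,.055,T).round(3),bot.read_clock())
E
```

```text
cup [234.9 144.1  43.1  43.1] 0.85 [ 0.591 -0.001  0.02 ]
cup [349.7 160.9  37.5  41.6] 0.77 [0.436 0.022 0.02 ]
bat [292.3 139.6  48.4  49.7] 0.58 [ 0.508 -0.003  0.02 ]
bat [144.5 240.5 290.7 114.2] 0.45 [0.551 0.208 0.02 ]
knob [225.5  63.8 194.  161.3] 0.77 [ 0.5  -0.03  0.02]
knob [112.1 199.3  69.9  62.4] 0.55 [0.759 0.095 0.02 ]
tray [221.4  65.5 198.7 163.4] 0.62 [ 0.502 -0.027  0.02 ]
rack [144.7 240.4 288.5 118.8] 0.88 [0.552 0.212 0.02 ]
cup [604.3 210.7  35.5  54.9] 0.93 [ 0.575 -0.048  0.055] 5.9333
cup [294.7 144.1  53.4  58.5] 0.88 [ 0.466 -0.36   0.055] 5.9333
brush [183.2 141.8  78.7 132.1] 0.68 [ 0.489 -0.462  0.055] 5.9833
```

View pics/w1.png

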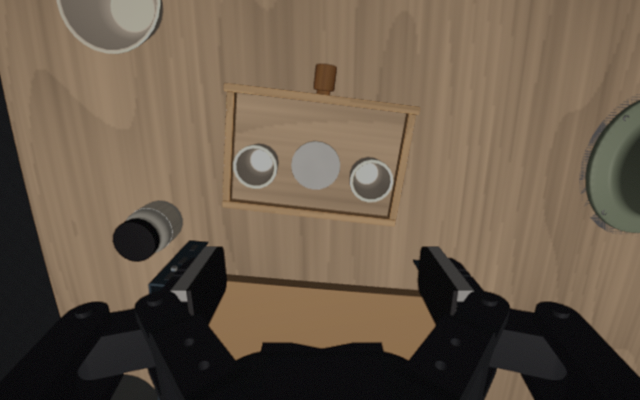

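View pics/w2.png

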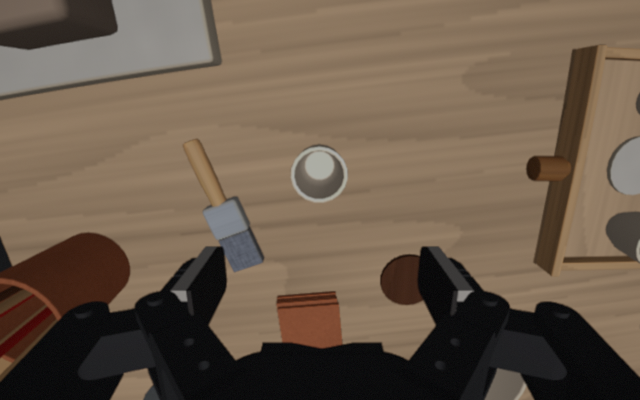

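The wrist view from over the tray shows the bat at (316,165), the cups at (255,166) and (371,180), the knob at (324,79) and the shelf's front edge along rows 280–295. The second view shows the last cup's rim at (320,173), with the brush clear to the left. I'll grasp the cup now and refine the rack pose from the top picture.

```bash
python3 - <<'E'
from h import *
cal=bot.calibration('wrist');T=np.load('T2.npy')
c=at(cal,(320.2,173.4),.055,T); print(c)
bot.move_linear([c[0],c[1],.10],speed=.15)
bot.move_linear([c[0],c[1],.018],speed=.08)
bot.set_gripper(0.3,30)
print(bot.read_gripper_width(),bot.read_finger_force(),bot.read_clock())
bot.move_linear([c[0],c[1],.13],speed=.12)
print(bot.read_gripper_width(),bot.read_ft_force(),bot.read_clock())
im=save('top','top1')
cv2.imwrite('pics/top1c.png',cv2.resize(im[140:290,140:340,::-1],None,fx=4,fy=4,interpolation=cv2.INTER_CUBIC))
im=save('wrist','w3')
T=np.load('T1.npy')
for n,uv,z in [('fl',(223,85),.036),('fr',(418,108),.036),('bl',(223,205),.022),('br',(393,221),.022),('bat',(316,165),.013),('knob',(324.5,79),.03),('cupL',(255,166),.061),('cupR',(371.5,180),.061),('edgeL',(230,282),.098),('edgeR',(420,295),.098)]:
    print(n,at(cal,uv,z,T).round(4))
E
```

```text
[ 0.4663784  -0.36106627  0.055     ]
0.6374376002712667 31.08101536399772 8.5083
0.6372441811101464 [ 0.07439734  0.63381469 -1.94864068] 9.5917
fl [ 0.6241 -0.1075  0.036 ]
fr [ 0.3782 -0.0791  0.036 ]
bl [0.6415 0.055  0.022 ]
br [0.3981 0.0796 0.022 ]
bat [ 0.5088 -0.0008  0.013 ]
knob [ 0.4972 -0.1142  0.03  ]
cupL [ 0.5843 -0.0093  0.061 ]
cupR [0.4378 0.009  0.061 ]
edgeL [0.6175 0.1329 0.098 ]
edgeR [0.3743 0.1524 0.098 ]
```

View pics/top1c.png

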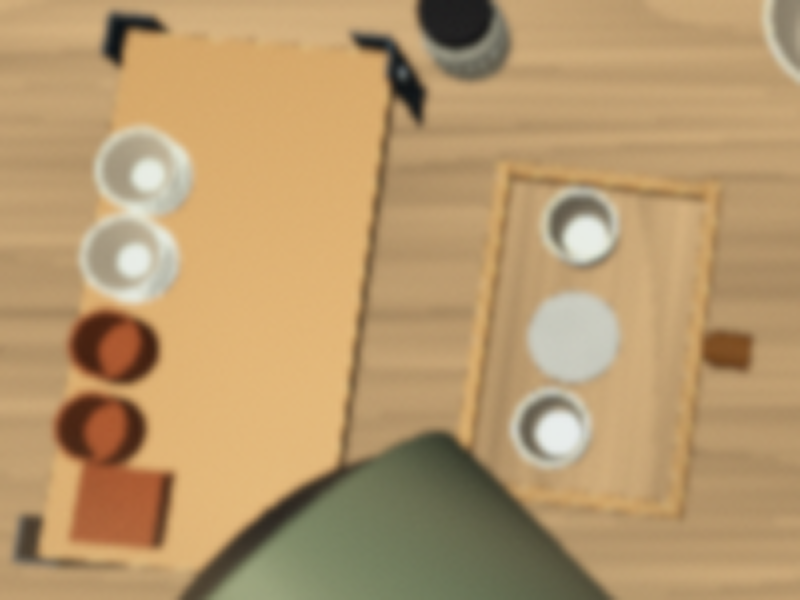

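```bash
python3 - <<'E'
from h import *
b=[.5095,-.0005]
bot.move_pose([*b,.13],q(83.4)); 
bot.move_linear([*b,.045],speed=.1)
r=bot.move_linear([*b,.027],speed=.02,until_force=3)
print(r,bot.read_position(),bot.read_ft_force())
bot.set_gripper(0.92,30)
bot.move_linear([*b,.13],speed=.12)
print(bot.read_clock())
# view from above, then compare
bot.move_pose([.5,-.06,.30],q(180)); bot.wait(.2)
T=wT(); np.save('T4.npy',T); save('wrist','w4')
cal=bot.calibration('wrist')
for t in ['cup','tray','knob']:
    for r in bot.search_frame('wrist',t)[:5]:
        x=r['bbox']; c=(x[0]+x[2]/2,x[1]+x[3]/2); print(t,np.round(x,1),round(r['confidence'],2),at(cal,c,.061,T).round(3))
print(bot.read_clock())
# rack edge fit
def fit(im,cal,T,pts,axis,z,w=6):
    g=cv2.GaussianBlur(cv2.cvtColor(im,cv2.COLOR_BGR2GRAY),(0,0),.8).astype(float); P=[]
    for u,v in pts:
        s=(g[int(v),int(u)-w:int(u)+w+1] if axis==0 else g[int(v)-w:int(v)+w+1,int(u)])
        d=np.abs(np.diff(s)); o=-(w)+.5+np.argmax(d)
        uv=(int(u)+o,v) if axis==0 else (u,int(v)+o); P.append(at(cal,uv,z,T)[:2])
    P=np.array(P); f=np.polyfit(P[:,0],P[:,1],1); res=P[:,1]-np.polyval(f,P[:,0]); k=abs(res)<.004
    f=np.polyfit(P[k,0],P[k,1],1); print('edge',f,np.degrees(np.arctan(f[0])),'y(.52)',np.polyval(f,.52),k.sum(),len(k),res.std())
ct=bot.calibration('top')
fit(cv2.imread('pics/top0.png'),ct,None,[(239-14*(v-151)/134,v) for v in range(165,272)],0,.098)
fit(cv2.imread('pics/w1.png'),cal,np.load('T1.npy'),[(u,282+13*(u-230)/190) for u in range(232,416)],1,.098)
im=cv2.imread('pics/top0.png')
cv2.imwrite('pics/c.png',cv2.resize(im[140:295,140:260],None,fx=3.8,fy=3.8,interpolation=cv2.INTER_CUBIC))
E
```

```text
True [ 5.09533426e-01 -4.91948629e-04  3.17935944e-02] [-0.36859973  0.02065812  4.97531911]
14.05
cup [350.8 190.   41.9  43.9] 0.95 [0.439 0.005 0.061]
cup [293.6 184.1  43.8  46.6] 0.82 [ 0.508 -0.001  0.061]
cup [234.6 175.9  42.   46.6] 0.56 [ 0.581 -0.012  0.061]
tray [219.8  96.2 202.1 162.8] 0.97 [ 0.502 -0.039  0.061]
knob [223.2  98.6 197.7 159.6] 0.6 [ 0.5   -0.038  0.061]
16.0333
edge [-0.09483538  0.19136019] -5.417464900476559 y(.52) 0.14204578949903254 103 107 0.003004843758998305
edge [-0.03407374  0.15457743] -1.9515266432815062 y(.52) 0.13685908070494662 155 184 0.0028034847670767474
```

View pics/w4.png

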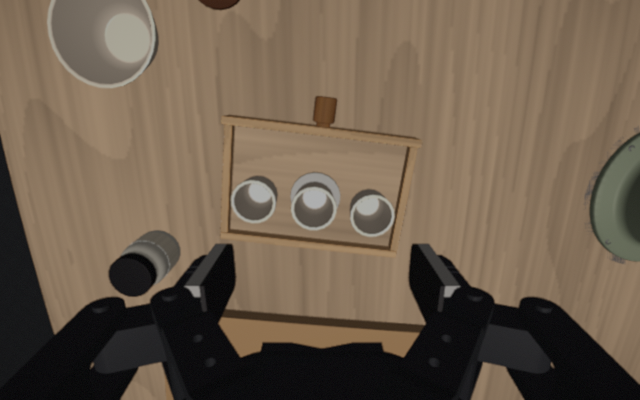

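View pics/c.png

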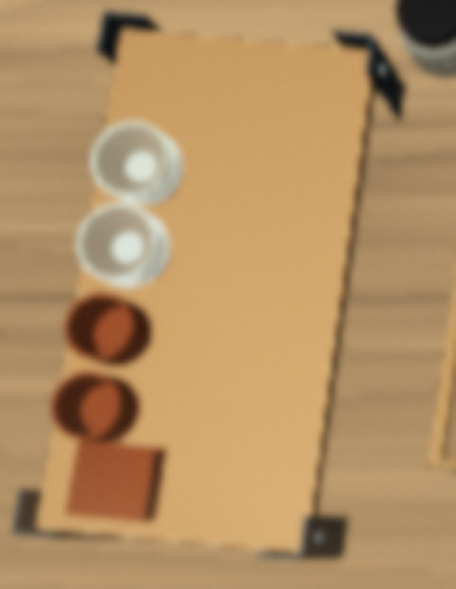

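The cup stands on the bat, rim at (314,208), with the others undisturbed. I'll take one wrist view from the other side, to see the rack's whole front and posts unobstructed.

```bash
python3 - <<'E'
from h import *
bot.move_pose([.52,.02,.38],q(0)); bot.wait(.2)
T=wT(); np.save('T5.npy',T); save('wrist','w5')
print(bot.read_clock())
ct=bot.calibration('top')
for n,uv in [('FL',(239.2,153.2)),('FR',(221.3,286.3)),('BL',(171.6,147.9)),('BR',(150,279))]: print(n,at(ct,uv,.098).round(4))
print('cup',at(bot.calibration('wrist'),(314.3,208),.068,np.load('T4.npy')).round(4))
E
```

```text
19.0667
FL [0.7014 0.1206 0.098 ]
FR [0.328  0.1553 0.098 ]
BL [0.7186 0.3157 0.098 ]
BR [0.3485 0.3481 0.098 ]
cup [ 0.5096 -0.0025  0.068 ]
```

View pics/w5.png

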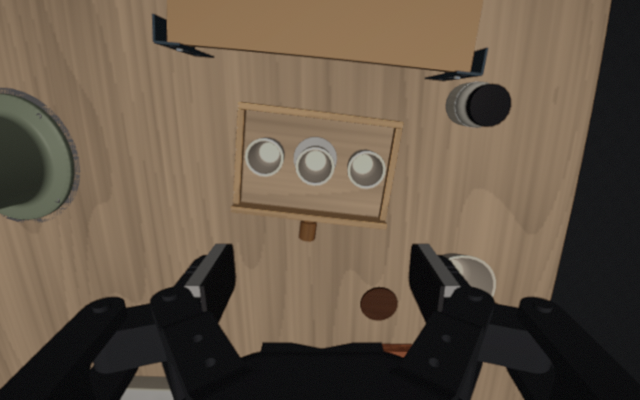

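```bash
python3 - <<'E'
from h import *
cal=bot.calibration('wrist'); T=np.load('T5.npy')
D={n:at(cal,uv,z,T)[:2] for n,uv,z in [('PtopL',(155,41),.125),('PtopR',(484,75),.125),('PfootL',(213,57),0),('PfootR',(427,79),0),
 ('tfl',(233.5,208.5),.036),('tfr',(385.5,225),.036),('tbl',(241.5,102.5),.022),('tbr',(402.5,124),.022),('knob',(308,230),.033)]}
for n in D: print(n,D[n].round(4))
for a,b in [('PtopL','PtopR'),('PfootL','PfootR'),('tfl','tfr'),('tbl','tbr')]:
    d=D[b]-D[a]; print(a,b,np.hypot(*d).round(4),np.degrees(np.arctan2(d[1],d[0])).round(2),((D[a]+D[b])/2).round(4))
for f,t,ends,sgn in [('w5','T5',((225,52),(420,67.5)),-1),('w4','T4',((232,318),(415,331)),1),('w1','T1',((232,282),(415,295)),1)]:
    im=cv2.imread('pics/%s.png'%f); T=np.load(t+'.npy'); g=cv2.GaussianBlur(im[:,:,2],(0,0),.7).astype(float)
    P=[];
    for u in range(ends[0][0],ends[1][0],3):
        v=ends[0][1]+(ends[1][1]-ends[0][1])*(u-ends[0][0])/(ends[1][0]-ends[0][0]); v0=int(v)
        d=sgn*np.diff(g[v0-7:v0+8,u]); i=np.clip(np.argmax(d),1,12); w=np.maximum(d[i-1:i+2],0)
        P.append(at(cal,(u,v0-7+.5+i+(w@[-1,0,1])/w.sum()),.098,T)[:2])
    P=np.array(P); p=np.polyfit(P[:,0],P[:,1],1); k=abs(P[:,1]-np.polyval(p,P[:,0]))<.003; p=np.polyfit(P[k,0],P[k,1],1)
    print(f,np.degrees(np.arctan(p[0])),np.polyval(p,.52),k.mean())
E
```

```text
PtopL [0.3308 0.1565]
PtopR [0.7099 0.1191]
PfootL [0.3573 0.1529]
PfootR [0.6815 0.121 ]
tfl [ 0.3816 -0.075 ]
tfr [ 0.6225 -0.1029]
tbl [0.4016 0.0862]
tbr [0.6426 0.0546]
knob [ 0.4985 -0.1126]
PtopL PtopR 0.381 -5.63 [0.5204 0.1378]
PfootL PfootR 0.3258 -5.63 [0.5194 0.137 ]
tfl tfr 0.2425 -6.61 [ 0.502 -0.089]
tbl tbr 0.2431 -7.47 [0.5221 0.0704]
w5 -5.49432607646369 0.14139300911116431 1.0
w4 -5.495223296175602 0.1403955398284974 1.0
w1 -5.4486832457324335 0.14056452111960632 1.0
```

The rack's yaw is 84.5°, with its shelf edge middle at (0.520, 0.1405), and all three views agree. The tray sits at 83.3°, about 5 mm off to one side. Next I pinch the knob and make a first aligning slide that stops short of the shelf.

```bash
cat >> h.py <<'E'
E0=np.array([.520,.1405]); yaw=np.radians(84.5); U=np.array([np.cos(yaw),np.sin(yaw)]); V=np.array([-U[1],U[0]])
def rk(x,y,z): return [*(E0+U*(x+.097)+V*y),z]      # rack frame -> world
def tork(p): d=np.array(p[:2])-E0; return np.array([d@U-.097,d@V])
def fu(): f=np.array(bot.read_ft_force()); return np.round([f[:2]@U,f[:2]@V,f[2]],2)
E
python3 - <<'E'
from h import *
k=[.4975,-.1145]
bot.move_pose([*k,.10],q(173.3))
bot.move_linear([*k,.006],speed=.1)
bot.set_gripper(0.0,70)
print(bot.read_gripper_width(),bot.read_finger_force(),fu(),tork(bot.read_position()),bot.read_clock())
bot.move_linear(rk(-.321,0,.006),speed=.05,rotation=q(174.5))
bot.wait(.2)
print(fu(),tork(bot.read_position()),bot.read_clock())
save('top','top2'); im=cv2.imread('pics/top2.png')
cv2.imwrite('pics/top2c.png',cv2.resize(im[140:290,140:340],None,fx=4,fy=4,interpolation=cv2.INTER_CUBIC))
E
```

```text
0.3038699015539968 68.3766496181488 [-0.08  1.98  5.3 ] [-0.35305944 -0.00201109] 23.4583
[-5.52 -1.43  4.59] [-0.32187956 -0.00105767] 24.45
```

View pics/top2c.png

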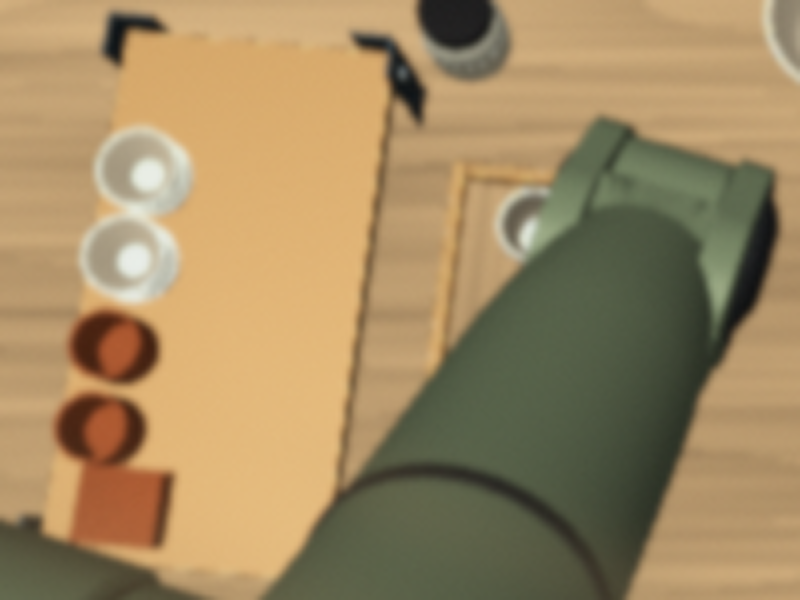

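The tray's leading wall shows from (460,165) to (430,360) in the crop, nearly parallel to the shelf edge. I'll measure its angle by line fit.

```bash
python3 - <<'E'
from h import *
ct=bot.calibration('top')
def fit(f,a,b,z,sgn,ch,w=4):
    g=cv2.GaussianBlur(cv2.imread(f)[:,:,ch],(0,0),.7).astype(float); P=[]
    for v in range(int(a[1]),int(b[1])):
        u=int(a[0]+(b[0]-a[0])*(v-a[1])/(b[1]-a[1])); d=sgn*np.diff(g[v,u-w:u+w+1]); i=np.clip(np.argmax(d),1,len(d)-2); q_=np.maximum(d[i-1:i+2],0)
        P.append(at(ct,(u-w+.5+i+(q_@[-1,0,1])/(q_.sum()+1e-9),v),z)[:2])
    P=np.array(P); p=np.polyfit(P[:,0],P[:,1],1)
    for _ in range(3): r=P[:,1]-np.polyval(p,P[:,0]); k=abs(r)<max(.0015,1.5*r.std()); p=np.polyfit(P[k,0],P[k,1],1)
    return np.degrees(np.arctan(p[0])).round(2),tork([.5,np.polyval(p,.5)]).round(4),k.mean().round(2),r.std().round(4)
for ch in (0,2):
    print('shelf',fit('pics/top2.png',(237,164),(227,250),.098,-1,ch))
    for z0,n,a,b in [(0,'top2',(254.2,183),(247.8,228)),(0,'top0',(265.5,186),(255,258))]:
        print(n,fit(f'pics/{n}.png',a,b,.022,1,ch))
for n,uv in [('top0',(266,181.5)),('top2',(254.8,181))]: print(n,'far back corner',tork(at(ct,uv,.022)).round(4))
E
```

```text
shelf (np.float64(-5.34), array([-0.0951,  0.0203]), np.float64(0.99), np.float64(0.0004))
top2 (np.float64(-6.0), array([-0.1455,  0.0154]), np.float64(0.87), np.float64(0.0051))
top0 (np.float64(-6.75), array([-0.1781,  0.0123]), np.float64(1.0), np.float64(0.0004))
shelf (np.float64(-5.41), array([-0.0955,  0.0202]), np.float64(1.0), np.float64(0.0005))
top2 (np.float64(-5.68), array([-0.132 ,  0.0167]), np.float64(0.71), np.float64(0.0064))
top0 (np.float64(-12.75), array([-0.168 ,  0.0133]), np.float64(0.88), np.float64(0.0059))
top0 far back corner [-0.1731 -0.1245]
top2 far back corner [-0.1392 -0.123 ]
```

Square to within a fraction of a degree and laterally centred. I'll slide in until just short of the earliest possible stop, then feel for it slowly.

```bash
python3 - <<'E'
from h import *
x=-.217
bot.move_linear(rk(x,0,.006),speed=.05,rotation=q(174.5))
print(fu(),tork(bot.read_position()),bot.read_clock())
L=[]
t0=bot.read_clock()
while x<-.145 and bot.read_clock()<52:
    x+=.001; bot.move_linear(rk(x,0,.006),speed=.015)
    f=fu(); L.append((round(x,4),*f,round(bot.read_clock(),2)))
    h=[l[1] for l in L[:-1]][-12:]
    if len(h)>=4 and f[0]<np.median(h)-4: break   # reaction grows towards -u
for l in L[:5]+L[-8:]: print(l)
print(len(L),tork(bot.read_position()),bot.read_clock())
E
```

```text
[-8.71  0.05  7.05] [-0.21891574 -0.00050345] 26.7333
(-0.216, np.float64(-8.35), np.float64(-0.65), np.float64(7.6), 26.98)
(-0.215, np.float64(-8.64), np.float64(-0.15), np.float64(7.4), 27.23)
(-0.214, np.float64(-9.36), np.float64(-0.61), np.float64(7.24), 27.48)
(-0.213, np.float64(-8.39), np.float64(0.83), np.float64(6.84), 27.73)
(-0.212, np.float64(-8.73), np.float64(-0.37), np.float64(7.22), 27.98)
(-0.159, np.float64(-10.02), np.float64(0.28), np.float64(8.78), 41.23)
(-0.158, np.float64(-9.18), np.float64(0.45), np.float64(8.28), 41.48)
(-0.157, np.float64(-8.97), np.float64(0.12), np.float64(8.15), 41.73)
(-0.156, np.float64(-10.05), np.float64(0.17), np.float64(8.68), 41.98)
(-0.155, np.float64(-11.57), np.float64(0.61), np.float64(7.66), 42.23)
(-0.154, np.float64(-11.57), np.float64(-0.44), np.float64(8.68), 42.48)
(-0.153, np.float64(-13.35), np.float64(-1.06), np.float64(8.43), 42.73)
(-0.152, np.float64(-15.73), np.float64(-0.21), np.float64(8.96), 42.98)
65 [-0.15608124 -0.00043666] 42.9833
```

Contact: the force rose steadily by about 2 N/mm to roughly 6 N over sliding friction. I'll ease off the arm's push (friction holds the tray), let go and lift.

```bash
python3 - <<'E'
from h import *
bot.wait(.2); print(fu(),tork(bot.read_position()))
bot.move_linear(rk(-.1545,0,.006),speed=.015); bot.wait(.1); print(fu(),tork(bot.read_position()))
bot.set_gripper(0.7,70); bot.wait(.2); print(fu(),tork(bot.read_position()))
p=bot.read_position()
bot.move_linear([p[0],p[1],.13],speed=.1)
bot.move_pose([.5,-.12,.33],q(180)); bot.wait(.2)
T=wT(); np.save('T6.npy',T); im=save('wrist','w6'); save('scene','scene6'); print(bot.read_clock())
s=cv2.imread('pics/scene6.png')[110:260,260:460]
cv2.imwrite('pics/fin.png',np.vstack([cv2.resize(cv2.imread('pics/w6.png')[:,120:520],(400,400))[80:380],cv2.resize(s,(400,300),interpolation=cv2.INTER_CUBIC)]))
E
```

```text
[-15.22  -0.64   9.14] [-0.15606925 -0.00044382]
[-7.26 -0.72  7.3 ] [-0.15608077 -0.00043205]
[ 0.54  0.17 -0.83] [-1.54364370e-01  1.39164117e-04]
47.0167
```

View pics/fin.png

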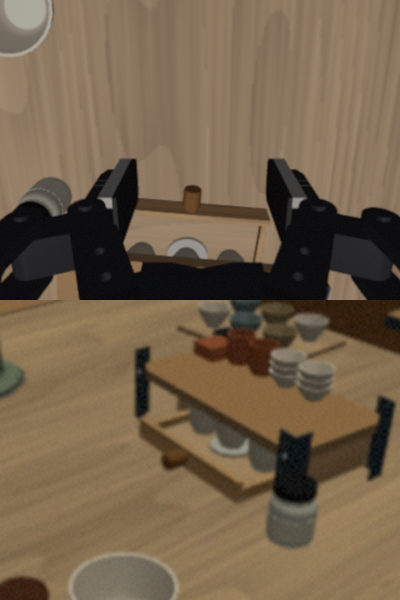

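The tray is in under the shelf with all three cups upright and the gripper clear. One numeric squareness check, then I hand it in.

```bash
python3 - <<'E'
from h import *
cal=bot.calibration('wrist');T=np.load('T6.npy')
g=cv2.GaussianBlur(cv2.imread('pics/w6.png')[:,:,2],(0,0),.7).astype(float);P=[]
for u in list(range(262,298,2))+list(range(326,386,2)):
    v0=int(283+9*(u-257)/131); d=-np.diff(g[v0-7:v0+8,u]); i=np.clip(np.argmax(d),1,12); w=np.maximum(d[i-1:i+2],0)
    P.append(at(cal,(u,v0-6.5+i+(w@[-1,0,1])/w.sum()),.036,T)[:2])
P=np.array(P);p=np.polyfit(P[:,0],P[:,1],1)
for _ in range(3): r=P[:,1]-np.polyval(p,P[:,0]);k=abs(r)<.002;p=np.polyfit(P[k,0],P[k,1],1)
print(np.degrees(np.arctan(p[0])),k.mean(),tork([.5,np.polyval(p,.5)]),'knob y',tork(at(cal,(312.5,273),.033,T)))
E
```

```text
-5.480669333208519 1.0 [-0.1600468   0.01402179] knob y [-0.1736331  -0.00115236]
```

The front wall lies at −5.48° against −5.5° for the rack, so it is square, and the knob is about 1 mm off centre.

```bash
python3 -c "
from cell import bot
print(bot.close_job())"
```

```text
the job is handed in; nothing more can be done
None
```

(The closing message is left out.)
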